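Nudge two thrust washers into the seats of a planet carrier

TASK

Two bronze thrust washers lie loose on the face of the planet carrier. With the fingertips, gently push each one across the face and over the edge of a seat until it drops in and lies flat and fully home, so that each of the two empty seats gets one washer. Only slide them: do not pinch, lift or carry them or let them fall off the carrier, and leave everything else as it stands, the finished seat with its washer and pin included.

Things in the scene. Friction and masses are not known exactly. Their poses are not given: they have to be found in the camera images.
- carrier: steel planet carrier of a propeller reduction gear, fixed face up on a grey stand bolted to the bench: a flat round plate 210 mm in diameter whose top face is level, 70 mm above the bench. It has three round counterbored seats at 120 degrees on a 66 mm radius about its axis, and in the middle a fixed journal 30 mm in diameter that stands 22 mm above the face. The face between the seats is plain and flat. Origin on its axis at bench level, z up; seat_0 lies along its x axis
- seat_0 (a point): the finished seat (along the carrier's x axis): it holds washer_c with pin_fitted standing in it. Point at the centre of the seat's floor, 65 mm above the bench
- seat_1 (a point): empty seat, 120 degrees anticlockwise (from above) from seat_0: round recess 54 mm in diameter and 5 mm deep with a 1 mm chamfered lip. Point at the centre of its floor, 65 mm above the bench. A washer in it stands 1.5 mm proud of the face
- seat_2 (a point): empty seat, the same, 240 degrees anticlockwise from seat_0
- washer_a: loose bronze thrust washer: flat ring 50 mm outside diameter, 22 mm hole, 6.5 mm thick, about 90 g; it starts lying flat on the carrier's face between seat_1 and seat_2. Origin at the centre of its underside, z is its axis (up). With its underside on the carrier's face the origin is 70 mm above the bench; dropped home in a seat it is 65 mm above the bench
- washer_b: loose bronze thrust washer: flat ring 50 mm outside diameter, 22 mm hole, 6.5 mm thick, about 90 g; it starts lying flat on the carrier's face between seat_2 and seat_0. Origin at the centre of its underside, z is its axis (up). With its underside on the carrier's face the origin is 70 mm above the bench; dropped home in a seat it is 65 mm above the bench
- washer_c: the same kind of washer, already home in seat_0; leave it there. Origin at the centre of its underside
- pin_fitted: steel planet pin standing loose in the hole of washer_c, 18 mm diameter, 40 mm tall, its top 35 mm above the carrier's face; origin at the centre of its underside. Leave it
- pin_spare: another planet pin, standing on the bench beyond the carrier, 18 mm diameter, 40 mm tall; origin at the centre of its underside; a bystander
- pinion_1: dark steel pinion gear lying flat on the bench to the robot's left of the carrier, 68 mm diameter, 30 mm tall; origin at the centre of its underside; a bystander
- pinion_2: another such pinion; a bystander
- wrench: steel wrench, 200 mm, lying on the white bench mat at the robot's right; a bystander
- screwdriver: screwdriver, 220 mm, lying on the bench mat; a bystander
- hammer: mallet with a wooden shaft, 270 mm, lying on the bench mat; a bystander
Things that resemble listed ones, but are neither listed nor needed, are in the scene too. What is shaped like the washer_a but green or grey is not meant.

How it is judged:
By the outcome, as a careful person would: the job done as asked, in the order asked, and still so for the second after the job is handed in, with the robot touching nothing.
It also fails if it takes over 45 s, if anything falls off the work surface, if the arm or the gripper's body presses on something with over 40 N, if the wrist force passes 120 N, or if a joint passes its speed limit or range.

ROBOT

A 6-joint arm with a two-finger parallel gripper is mounted at the origin on the work surface. World frame = base frame: x ahead of the robot, y to its left, z up, the work surface at z = 0. Lengths are in m, angles in rad, forces in N, time in s.
With the tool pointing down it reaches from about 0.325 to 0.85 m from the base axis. Payload 4.4 kg.
Tool frame: the origin (TCP) lies midway between the tips of the shut fingers; the grasp point (between the pads) lies 19 mm behind it; z points along the fingers, y is the direction in which the jaws open and shut (so a half turn about z gives the same grasp; the last joint's range is limited). The gripper opens to 94 mm and grips with 3 to 60 N. Pads are 16 mm wide; open, the fingers measure 119 mm over their backs; the gripper's body (75 mm by 177 mm) begins 78 mm behind the grasp point.
Start: joints at [-1.425, 0.207, 1.542, -0, 1.393, -0.15], TCP at [0.168, -0.55, 0.181] pointing down, gripper open.
Joint ranges: [-2.73, 2.73], [-0.86, 2.22], [0.23, 2.46], [-1.11, 4.25], [0.08, 2.63], [-2.82, 2.82]. Speed limits (rad/s): [2.79, 2.79, 3.14, 3.14, 3.14, 3.14].

INTERFACE

Orientations are given as a unit quaternion [w, x, y, z].
In Python, from plant import * gives the robot as it stands.
- The arm moves only by the tool send_rows, never from a script. Its argument "targets" is a list of rows, each a list of 6 numbers: the shift along the world's x, y, z in units of 50 mm (1.0 is 50 mm), then the turn, a rotation vector about the world's x, y, z in units of 5 degrees (1.0 is 5 degrees). A call has exactly 8 rows; each row is the pose to reach, as a shift and turn from the pose commanded when the call began; what a row does not reach only later rows make up. A row lasts 1/8 s, in which the tool goes at most 62.5 mm and 10.7 degrees, less where a joint would pass 70% of its speed; a pose out of reach is approached as far as the arm can. A call with a gripper value outside its range is refused whole. "fingers" is the finger opening in mm, from 0 to 94, set as the call begins (left out, the last holds). The fingers move at their own pace and stop on an object; the grip force is fixed at half the most. Time passes only in rows, so rows that repeat a pose let the fingers close, or fill a call up. It gives the time, the measured TCP pose, the force and the opening at its end, in the units of the state.
- read_state(): the state, without advancing time (a new reading comes with each control period).
- read_camera(name): name is "side" or "top"; returns a dict with "pixels" (480x640x3 uint8, red, green, blue), "vertical_fov" (degrees; the focal length in pixels is half the picture's height over the tangent of half this angle, whatever the lens; pixels are square), "cx", "cy" (the principal point, pixels), "dist_coeffs" ([k1, k2, p1, p2, k3] as OpenCV has them; the pictures are not rectified), "R" (3x3) and "t" (3): a world point X has camera coordinates R X + t. Camera axes: x right, y down, z forward; pixel columns grow to the right and rows downward; lengths in m; the calibration is good to about 2 mm. A picture is of the moment at which its call begins. There is no depth.
- hand_in(): hands the job in, once; it reports no verdict.
The state is a dict: "time": time; "joint_positions": joint angles; "qvel": joint speeds; "joint_torque": joint torques, N m; "tool_pos": TCP position; "ee_rot": TCP orientation; "wrist_force": force on the tool from outside, world axes, zero at the start; "ft_torque": the same for the moment, N m; "gripper_width": finger opening in m.
Only numpy, scipy, OpenCV 4.12 (cv2) and the standard library are available. Lean on these libraries where they do the work, as an engineer would, in place of code of your own. Each camera call takes 0.05 s, during which the arm holds its last target. There are 200 camera calls.

## Working session

There is one attempt and no reset: what is moved stays moved. The work goes in short steps, Python scripts to look and compute and a tool call to move; the robot and the scene stay as the last step left them, time stands still between calls to the robot, and variables do not carry over. Pictures are saved under pics/ and viewed, about 8 in all and at most 12, crops included, and the job is handed in when it is done.

Besides the shell and the picture viewer there is one more tool, called after "Request:" as a command line: name --pt "numbers of a row" for each row, then --argument value for the rest. send_rows: Moves the arm, as the interface text tells. Its arguments: {"type":"object","properties":{"targets":{"type":"array"},"fingers":{"type":"number"}},"required":["targets"]}

```bash
ls; mkdir -p pics; python3 - <<'E'
from plant import *
import cv2,numpy as np
for n in("top","side"):
    c=read_camera(n); cv2.imwrite(f"pics/{n}0.png",c["pixels"][:,:,::-1])
    print(n,{k:np.round(v,4).tolist() for k,v in c.items() if k!="pixels"})
s=read_state();print(s["tool_pos"],s["ee_rot"],s["gripper_width"],s["time"])
E
```

```text
pics
top {'vertical_fov': 50.5459, 'cx': 322.5807, 'cy': 232.4638, 'dist_coeffs': [-0.1082, 0.0, 0.0, 0.0, 0.0], 'R': [[-0.0061, -1.0, 0.0051], [-0.9873, 0.0052, -0.1588], [0.1588, -0.006, -0.9873]], 't': [-0.0975, 0.5754, 1.1133]}
side {'vertical_fov': 48.7833, 'cx': 306.8361, 'cy': 235.3761, 'dist_coeffs': [-0.0275, 0.0, 0.0, 0.0, 0.0], 'R': [[-0.9352, -0.3539, -0.0124], [-0.2578, 0.7043, -0.6614], [0.2428, -0.6153, -0.7499]], 't': [0.5126, 0.2749, 1.2771]}
[ 0.16749697 -0.5492752   0.18031013] [-1.01163705e-03  9.89083098e-01  1.47355361e-01  9.34266397e-06] 0.09394383931445537 0.1
```

View pics/top0.png

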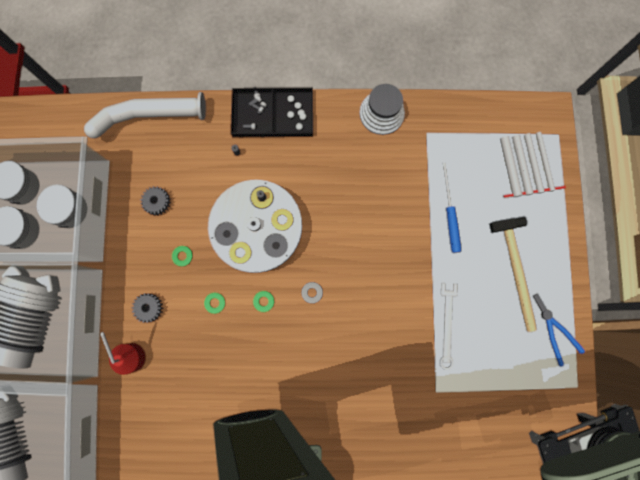

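View pics/side0.png

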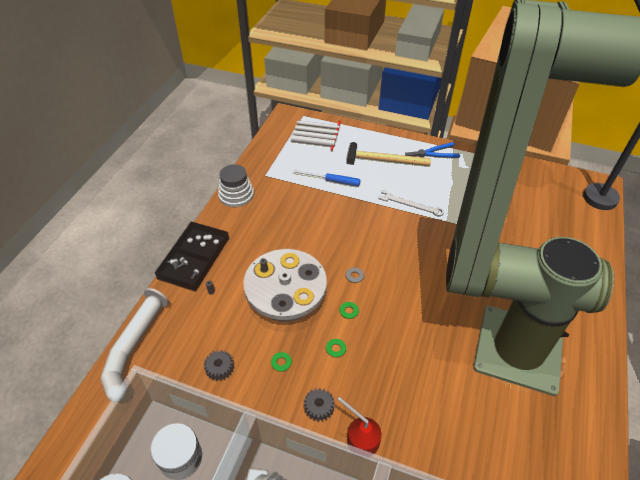

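The pictures show the carrier at top px (255,226). The brass rings on it are (262,197) with the pin = washer_c, (240,253) and (283,220). The rings on the bench, green at (181,256), (214,303) and (263,301) and grey at (312,293), are decoys. The dark empty seats are at (226,234) and (275,245). I'll measure these next.

```bash
cat > h.py <<'E'
from plant import *
import cv2,numpy as np
def cam(n):
    c=read_camera(n); f=240/np.tan(np.radians(c["vertical_fov"]/2))
    c["K"]=np.array([[f,0,c["cx"]],[0,f,c["cy"]],[0,0,1]]); c["R"]=np.array(c["R"]);c["t"]=np.array(c["t"]);c["d"]=np.array(c["dist_coeffs"]);return c
def ray(c,px,z):
    u=cv2.undistortPoints(np.array(px,float).reshape(-1,1,2),c["K"],c["d"])[:,0]
    d=np.c_[u,np.ones(len(u))]@c["R"]; o=-c["R"].T@c["t"]
    return o+d*((z-o[2])/d[:,2])[:,None]
def proj(c,X): return cv2.projectPoints(np.array(X,float).reshape(-1,1,3),cv2.Rodrigues(c["R"])[0],c["t"],c["K"],c["d"])[0][:,0]
def circ(P):  # least squares circle in xy
    A=np.c_[2*P[:,:2],np.ones(len(P))]; s=np.linalg.lstsq(A,(P[:,:2]**2).sum(1),rcond=None)[0]
    return np.r_[s[:2],np.sqrt(s[2]+s[0]**2+s[1]**2)]
def masks(c):
    hsv=cv2.cvtColor(c["pixels"],cv2.COLOR_RGB2HSV);h,s,v=cv2.split(hsv)
    br=((h>20)&(h<35)&(s>70)&(v>110)).astype(np.uint8)
    dk=((v<110)&(s<90)).astype(np.uint8)
    return br,dk
def blobs(c,m,z,ctr,rmax=.12,amin=60):
    out=[]
    for k in cv2.findContours(m,cv2.RETR_EXTERNAL,cv2.CHAIN_APPROX_NONE)[0]:
        if cv2.contourArea(k)<amin: continue
        h=cv2.convexHull(k)
        P=ray(c,k[:,0].astype(float),z); q=circ(P)
        if np.hypot(*(q[:2]-ctr))<rmax: out.append((k[:,0].mean(0).round(0).tolist(),q.round(4).tolist()))
    return out
E
python3 - <<'E'
from h import *
top=[(262,197),(240,253),(283,220),(226,234),(275,245)]
for n in("top","side"):
    c=cam(n)
    ctr=ray(c,[(255,226) if n=="top" else (285,280)],.07)[0,:2]
    br,dk=masks(c); print(n,ctr.round(3))
    print(" brass",blobs(c,br,.0765,ctr)); print(" dark",blobs(c,dk,.07,ctr))
    # carrier: grey low saturation, seat fill by hull
    hsv=cv2.cvtColor(c["pixels"],cv2.COLOR_RGB2HSV)
    m=((hsv[...,1]<60)&(hsv[...,2]>130)).astype(np.uint8)
    print(" carrier",[b for b in blobs(c,m,.07,ctr,.06,1000)])
    x,y=(255,226) if n=="top" else (285,280)
    cv2.imwrite(f"pics/crop_{n}.png",cv2.resize(c["pixels"][y-60:y+60,x-75:x+75,::-1],None,fx=5,fy=5,interpolation=cv2.INTER_CUBIC))
E
```

```text
top [0.586 0.051]
 brass [([240.0, 252.0], [0.5272, 0.0825, 0.0227]), ([282.0, 219.0], [0.6005, -0.0099, 0.0228]), ([262.0, 197.0], [0.6517, 0.0361, 0.0238])]
 dark [([276.0, 245.0], [0.5433, 0.0039, 0.0104]), ([225.0, 230.0], [0.5778, 0.1171, 0.0159])]
 carrier [([255.0, 225.0], [0.5889, 0.0521, 0.1049])]
side [0.587 0.05 ]
 brass [([303.0, 296.0], [0.5252, 0.0835, 0.0228]), ([264.0, 269.0], [0.6489, 0.0409, 0.0199]), ([289.0, 260.0], [0.5989, -0.0093, 0.0225])]
 dark [([282.0, 302.0], [0.5689, 0.1158, 0.0235]), ([308.0, 271.0], [0.5416, 0.0045, 0.0231])]
 carrier [([285.0, 283.0], [0.5872, 0.0527, 0.1036])]
```

View pics/crop_top.png

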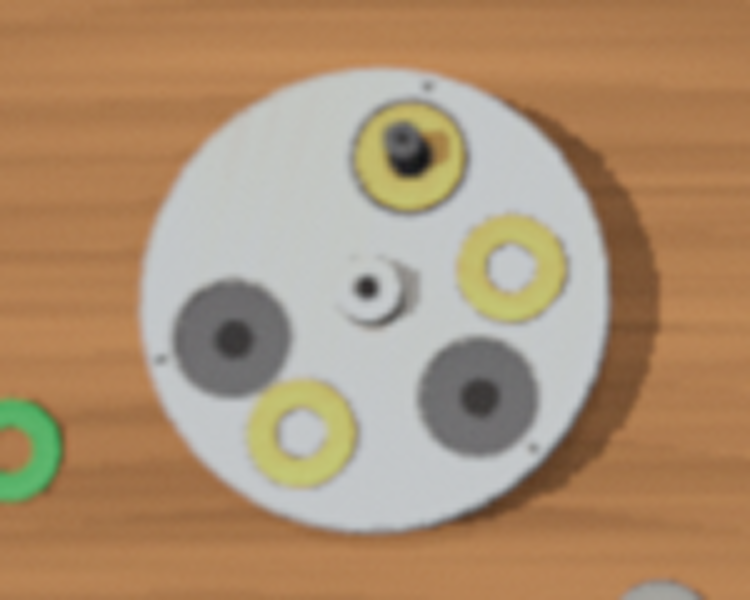

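The close crop confirms the choice: the pin washer is at (408,157), washer_b at (511,268), seat_2 at (478,397), washer_a at (302,433) and seat_1 at (233,338). The two views and the 66 mm radius agree to about 1–2 mm:

| Item | x (m) | y (m) |
|---|---|---|
| Carrier axis | .588 | .0523 |
| seat_1 | .569 | .1156 |
| seat_2 | .5425 | .0044 |
| washer_a | .526 | .083 |
| washer_b | .600 | -.0096 |

I'll push with two slightly opened fingertips used as a fork (24 mm gap), washer_b first.

Request:
send_rows --pt "0.5 0.6 0 0 0 -0.8" --pt "1.2 1.3 0 0 0 -1.6" --pt "1.9 2.1 0 0 0 -2.4" --pt "2.6 2.9 0 0 0 -3.2" --pt "3.3 3.7 0 0 0 -4.0" --pt "4.0 4.5 0 0 0 -4.8" --pt "4.7 5.3 0 0 0 -5.6" --pt "5.2 5.9 0 0 0 -6.2" --fingers 24

```text
time: 1.2
tool_pos: [0.4287, -0.2531, 0.1813]
ee_rot: [-0.0, 0.992, -0.123, 0.0]
wrist_force: [0.0, -0.4, -0.7]
gripper_width: 0.024
```

Request:
send_rows --pt "0.7 0.8 0 0 0 0" --pt "1.4 1.6 0 0 0 0" --pt "2.1 2.4 -0.2 0 0 0" --pt "2.8 3.2 -0.4 0 0 0" --pt "3.4 3.9 -0.7 0 0 0" --pt "3.9 4.4 -0.9 0 0 0" --pt "4.2 4.7 -1.0 0 0 0" --pt "4.2 4.7 -1.0 0 0 0"

```text
time: 2.2
tool_pos: [0.6376, -0.0194, 0.1306]
ee_rot: [0.0, 0.993, -0.122, -0.001]
wrist_force: [-0.3, -0.2, 0.3]
gripper_width: 0.0241
```

```bash
cat > look.py <<'E'
from h import *
import sys
s=read_state();print(s["time"],s["tool_pos"].round(4),s["ee_rot"].round(4),s["wrist_force"].round(2),s["gripper_width"])
C=np.array([.588,.0523]);ims=[]
for n in("top","side"):
    c=cam(n);br,dk=masks(c);print(n,blobs(c,br,.0765,C,amin=30))
    x,y=proj(c,[.588,.0523,.09])[0].astype(int)
    ims.append(cv2.resize(c["pixels"][y-60:y+60,x-50:x+50,::-1],None,fx=4,fy=4,interpolation=cv2.INTER_CUBIC))
cv2.imwrite(f"pics/{sys.argv[1]}.png",np.hstack(ims))
E
python3 look.py b1
```

```text
2.2 [ 0.6376 -0.0194  0.1306] [ 1.000e-04  9.926e-01 -1.216e-01 -7.000e-04] [-0.32 -0.23  0.33] 0.024142714396801986
top [([260.0, 200.0], [0.6496, 0.037, 0.0199])]
side [([303.0, 296.0], [0.5253, 0.0831, 0.0231]), ([264.0, 273.0], [0.6479, 0.0447, 0.0168])]
```

View pics/b1.png

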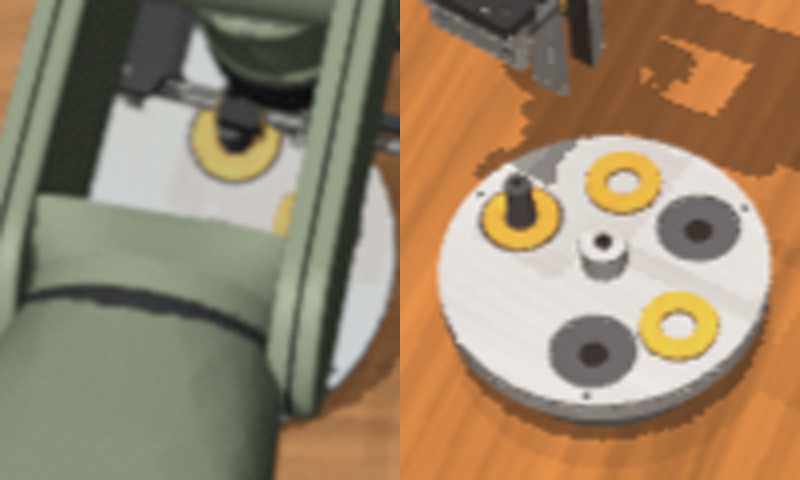

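Request:
send_rows --pt "0 0 -0.3 0 0 0" --pt "0 0 -0.6 0 0 0" --pt "0 0 -0.8 0 0 0" --pt "0 0 -0.95 0 0 0" --pt "0 0 -1.05 0 0 0" --pt "0 0 -1.12 0 0 0" --pt "0 0 -1.16 0 0 0" --pt "0 0 -1.16 0 0 0"

```text
time: 3.3
tool_pos: [0.6377, -0.02, 0.0735]
ee_rot: [0.0, 0.992, -0.122, 0.0]
wrist_force: [0.4, 0.2, -1.3]
gripper_width: 0.0242
```

Fork is behind washer_b on the side view (crop 560,80) and clear of it and the pin. I'll push slowly to about 12 mm short.

Request:
send_rows --pt "-0.13 0.03 0 0 0 0" --pt "-0.26 0.07 0 0 0 0" --pt "-0.4 0.1 0 0 0 0" --pt "-0.53 0.13 0 0 0 0" --pt "-0.67 0.17 0 0 0 0" --pt "-0.8 0.2 0 0 0 0" --pt "-0.94 0.24 0 0 0 0" --pt "-1.07 0.27 0 0 0 0"

```text
time: 4.3
tool_pos: [0.5836, -0.0064, 0.0734]
ee_rot: [-0.0, 0.992, -0.122, -0.0]
wrist_force: [0.4, -0.2, 0.2]
gripper_width: 0.024
```

```bash
python3 look.py b2
```

```text
4.3 [ 0.5836 -0.0064  0.0734] [-0.      0.9925 -0.1223 -0.    ] [ 0.41 -0.16  0.18] 0.023997688588645785
top [([241.0, 248.0], [0.5302, 0.082, 0.0183])]
side [([303.0, 296.0], [0.5254, 0.0833, 0.0229]), ([263.0, 271.0], [0.6499, 0.0434, 0.0189])]
```

View pics/b2.png

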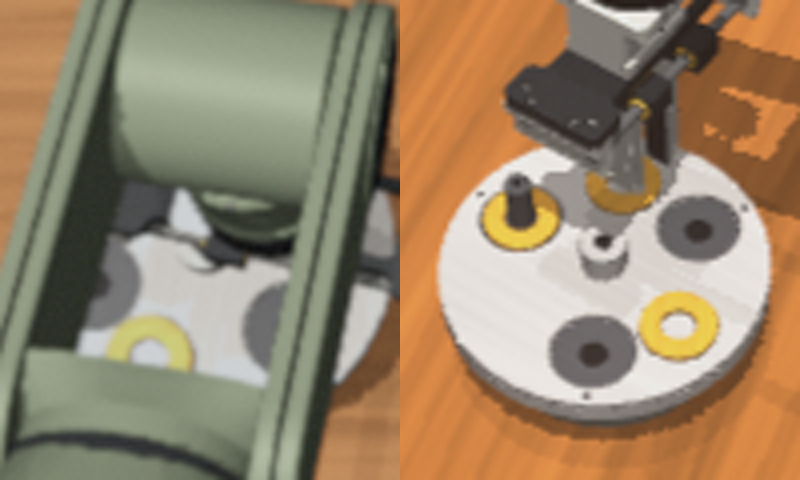

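```bash
python3 - <<'E'
from h import *
c=cam("side");x0,y0=proj(c,[.588,.0523,.09])[0].astype(int)
t=read_state()["tool_pos"]; yv=np.array([.241,.970,0]);xv=np.array([-.970,.241,0])
im=cv2.resize(c["pixels"][y0-60:y0+20,x0-40:x0+60,::-1],None,fx=7,fy=7,interpolation=cv2.INTER_CUBIC)
for s in(-1,1):
  for g in(.012,.0245):
    for f in (-.008,.008):
      p=(proj(c,t+s*g*yv+f*xv)[0]-[x0-40,y0-60]+.5)*7
      cv2.circle(im,tuple(int(v) for v in p),3,(0,0,255) if f>0 else (255,0,0),-1)
for z in(.0700,.0765):
  a=np.linspace(0,6.28,60);P=np.c_[.5997+.025*np.cos(a),-.0096+.025*np.sin(a),0*a+z]
  for p in proj(c,P): cv2.circle(im,tuple(int(v) for v in (p-[x0-40,y0-60]+.5)*7),1,(0,255,0),-1)
cv2.imwrite("pics/b3.png",im)
E
```

```text
(no output)
```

View pics/b3.png

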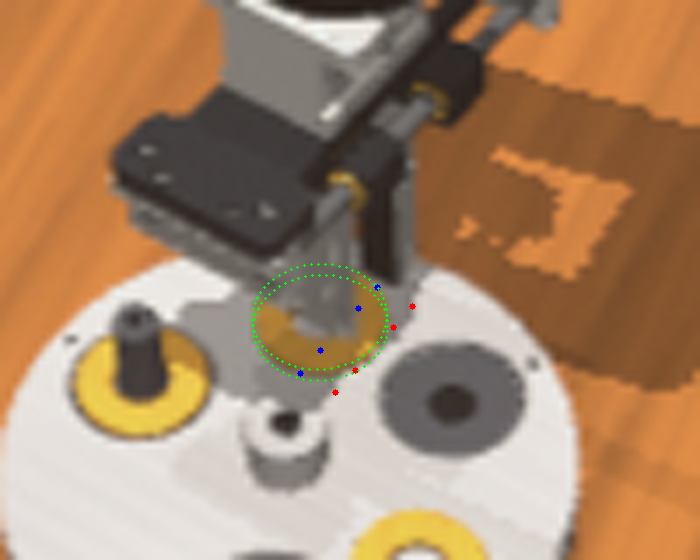

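The picture shows the washer unmoved and the real fingertips (crop (320,335), (390,285)) about 15 mm higher than the reported TCP predicts, so they passed over the washer. I'll back off and probe for the face gently.

Request:
send_rows --pt "0.13 -0.03 0 0 0 0" --pt "0.26 -0.07 0 0 0 0" --pt "0.4 -0.1 0 0 0 0" --pt "0.53 -0.13 0 0 0 0" --pt "0.67 -0.17 0 0 0 0" --pt "0.8 -0.2 0 0 0 0" --pt "1.0 -0.25 0 0 0 0" --pt "1.07 -0.27 0 0 0 0"

```text
time: 5.45
tool_pos: [0.6384, -0.0203, 0.0734]
ee_rot: [0.0, 0.992, -0.122, 0.0]
wrist_force: [0.8, 0.4, -1.4]
gripper_width: 0.0243
```

```bash
python3 look.py b4 | head -1;python3 - <<'E'
from h import *
c=cam("side")
t=read_state()["tool_pos"]; yv=np.array([.241,.970,0]);xv=np.array([-.970,.241,0])
x0,y0=proj(c,t)[0].astype(int)-[40,45]
im=cv2.resize(c["pixels"][y0:y0+75,x0:x0+90,::-1],None,fx=8,fy=8,interpolation=cv2.INTER_CUBIC)
for dz,col in((0,(0,0,255)),(.015,(255,0,0))):
 for s in(-1,1):
  for g in(.012,.0245):
    for f in (-.008,.008):
      p=(proj(c,t+s*g*yv+f*xv+[0,0,dz])[0]-[x0,y0]+.5)*8
      cv2.circle(im,tuple(int(v) for v in p),3,col,-1)
cv2.imwrite("pics/b4.png",im)
E
```

```text
5.45 [ 0.6384 -0.0203  0.0734] [ 0.000e+00  9.925e-01 -1.224e-01  3.000e-04] [ 0.76  0.36 -1.35] 0.024269447361291073
```

View pics/b4.png

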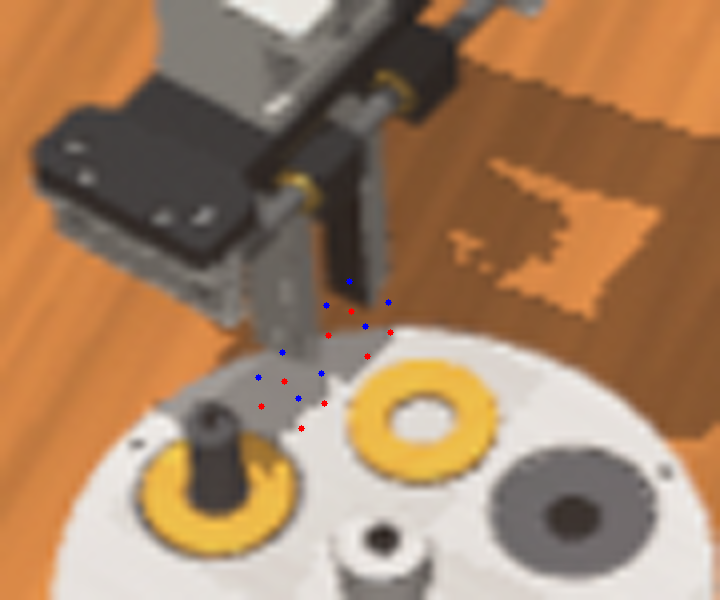

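The side view shows the tips well above the face: finger 1 ends near (285,360) and finger 2 near (355,300), both higher than projected. I'll lower in small steps and read the force.

Request:
send_rows --pt "0 0 -0.03 0 0 0" --pt "0 0 -0.06 0 0 0" --pt "0 0 -0.09 0 0 0" --pt "0 0 -0.12 0 0 0" --pt "0 0 -0.15 0 0 0" --pt "0 0 -0.18 0 0 0" --pt "0 0 -0.2 0 0 0" --pt "0 0 -0.2 0 0 0"

```text
time: 6.6
tool_pos: [0.6375, -0.02, 0.0632]
ee_rot: [-0.0, 0.992, -0.122, -0.0]
wrist_force: [0.5, 0.4, -0.1]
gripper_width: 0.0239
```

```bash
cat > tip.py <<'E'
from h import *
import sys
s=read_state();t=s["tool_pos"];print(s["time"],t.round(4),s["wrist_force"].round(2))
c=cam("side")
p=proj(c,t)[0].astype(int);print(p)
x0,y0=p-[35,50]
cv2.imwrite(f"pics/{sys.argv[1]}.png",cv2.resize(c["pixels"][y0:y0+75,x0:x0+90,::-1],None,fx=8,fy=8,interpolation=cv2.INTER_CUBIC))
# dark/neutral-grey tip pixels: lowest row per column, native px, z if over the face is unknown
E
python3 tip.py b5
```

```text
6.6 [ 0.6375 -0.02    0.0632] [ 0.51  0.36 -0.09]
[277 256]
```

Request:
send_rows --pt "0 0 -0.02 0 0 0" --pt "0 0 -0.04 0 0 0" --pt "0 0 -0.06 0 0 0" --pt "0 0 -0.08 0 0 0" --pt "0 0 -0.1 0 0 0" --pt "0 0 -0.12 0 0 0" --pt "0 0 -0.14 0 0 0" --pt "0 0 -0.14 0 0 0"

```text
time: 7.65
tool_pos: [0.6375, -0.02, 0.0562]
ee_rot: [0.0, 0.992, -0.122, -0.0]
wrist_force: [0.1, 0.4, -0.0]
gripper_width: 0.0238
```

```bash
python3 tip.py b6
```

```text
7.65 [ 0.6375 -0.02    0.0562] [ 0.08  0.42 -0.  ]
[277 257]
```

View pics/b6.png

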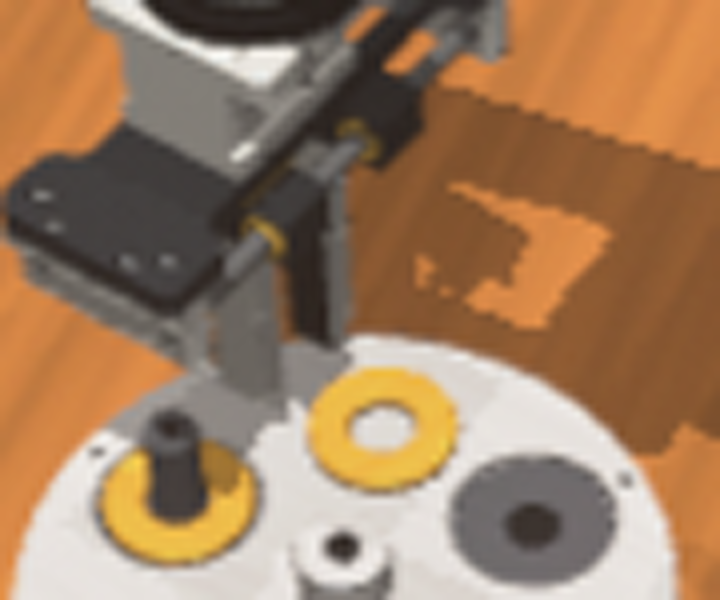

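```bash
python3 - <<'E'
from h import *
c=cam("side");t=read_state()["tool_pos"]; yv=np.array([.241,.970,0]);xv=np.array([-.970,.241,0])
for z in(.07,.075,.08,.085,.09):
  for s in(1,-1): 
    q=t+s*.01825*yv;q[2]=z
    P=np.array([q+a*.00625*yv+b*.008*xv for a in(1,-1) for b in(1,-1)])
    pp=(proj(c,P)-[242,207]+.5)*8
    print(z,s,pp.mean(0).round(),"lowest",pp[pp[:,1].argmax()].round(), "xr",pp[:,0].min().round(),pp[:,0].max().round())
E
```

```text
0.07 1 [254. 419.] lowest [262. 442.] xr 223.0 285.0
0.07 -1 [320. 348.] lowest [328. 371.] xr 289.0 351.0
0.075 1 [253. 410.] lowest [261. 433.] xr 222.0 284.0
0.075 -1 [319. 339.] lowest [328. 361.] xr 289.0 350.0
0.08 1 [252. 400.] lowest [260. 423.] xr 221.0 283.0
0.08 -1 [319. 329.] lowest [327. 351.] xr 288.0 349.0
0.085 1 [251. 390.] lowest [259. 413.] xr 220.0 282.0
0.085 -1 [318. 319.] lowest [326. 341.] xr 287.0 349.0
0.09 1 [250. 380.] lowest [258. 404.] xr 219.0 281.0
0.09 -1 [317. 309.] lowest [325. 332.] xr 286.0 348.0
```

Request:
send_rows --pt "0 0 -0.03 0 0 0" --pt "0 0 -0.06 0 0 0" --pt "0 0 -0.09 0 0 0" --pt "0 0 -0.11 0 0 0" --pt "0 0 -0.13 0 0 0" --pt "0 0 -0.15 0 0 0" --pt "0 0 -0.16 0 0 0" --pt "0 0 -0.16 0 0 0"

```text
time: 8.75
tool_pos: [0.6376, -0.02, 0.0483]
ee_rot: [-0.0, 0.992, -0.122, -0.0]
wrist_force: [1.1, 0.7, -0.9]
gripper_width: 0.0241
```

```bash
python3 tip.py b7; python3 - <<'E'
import cv2,numpy as np
a=cv2.imread("pics/b6.png");b=cv2.imread("pics/b7.png")
# finger lower end in two columns: print gray-level profile
for x in(235,255,270,310,325,340):
    print(x,[int(v) for v in b[340:460:8,x].mean(1)])
E
```

```text
8.75 [ 0.6376 -0.02    0.0483] [ 1.06  0.67 -0.86]
[277 259]
235 [100, 100, 100, 100, 100, 103, 115, 136, 136, 136, 136, 128, 108, 108, 108]
255 [100, 100, 101, 101, 105, 100, 102, 106, 126, 136, 135, 136, 171, 200, 163]
270 [94, 95, 95, 95, 96, 98, 113, 110, 113, 154, 166, 216, 223, 221, 222]
310 [82, 133, 135, 135, 136, 134, 145, 159, 187, 179, 168, 167, 177, 206, 210]
325 [50, 89, 135, 132, 135, 166, 167, 167, 166, 166, 166, 166, 164, 152, 140]
340 [103, 120, 140, 156, 168, 166, 166, 166, 163, 164, 166, 165, 166, 166, 162]
```

Request:
send_rows --pt "0 0 -0.02 0 0 0" --pt "0 0 -0.04 0 0 0" --pt "0 0 -0.06 0 0 0" --pt "0 0 -0.08 0 0 0" --pt "0 0 -0.09 0 0 0" --pt "0 0 -0.1 0 0 0" --pt "0 0 -0.1 0 0 0" --pt "0 0 -0.1 0 0 0"

```text
time: 9.8
tool_pos: [0.6377, -0.0201, 0.0462]
ee_rot: [0.0, 0.993, -0.122, 0.0]
wrist_force: [-6.4, 0.7, 12.7]
gripper_width: 0.0237
```

```bash
python3 tip.py b8
```

```text
9.8 [ 0.6377 -0.0201  0.0462] [-6.44  0.68 12.74]
[277 260]
```

View pics/b8.png

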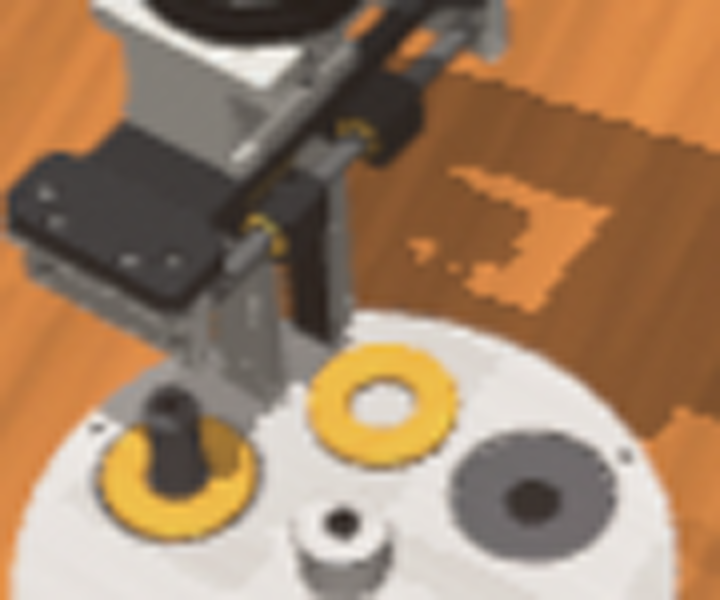

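Contact: 12.7 N upward at reported z=.0462, so the tips touch the face there (tip offset about 23.5 mm). I'll raise to about 2.5 mm above the face and push.

Request:
send_rows --pt "0 0 0.11 0 0 0" --pt "0 0 0.11 0 0 0" --pt "-0.1 0.03 0.11 0 0 0" --pt "-0.2 0.05 0.11 0 0 0" --pt "-0.3 0.08 0.11 0 0 0" --pt "-0.4 0.1 0.11 0 0 0" --pt "-0.5 0.13 0.11 0 0 0" --pt "-0.6 0.16 0.11 0 0 0"

```text
time: 10.85
tool_pos: [0.6073, -0.0119, 0.0489]
ee_rot: [-0.0, 0.992, -0.122, 0.0]
wrist_force: [-0.1, -1.1, -0.0]
gripper_width: 0.0244
```

```bash
python3 look.py b9
```

```text
10.85 [ 0.6073 -0.0119  0.0489] [-0.      0.9925 -0.1223  0.    ] [-0.13 -1.13 -0.01] 0.02438560392884613
top [([273.0, 229.0], [0.5785, 0.0034, 0.0164])]
side [([303.0, 296.0], [0.5251, 0.0832, 0.0231]), ([262.0, 271.0], [0.6506, 0.0438, 0.0183]), ([297.0, 264.0], [0.5742, -0.0026, 0.0204])]
```

Washer_b is sliding and now sits near (.576,-.004). Continuing to the seat.

Request:
send_rows --pt "-0.1 0.03 0 0 0 0" --pt "-0.2 0.05 0 0 0 0" --pt "-0.3 0.08 0 0 0 0" --pt "-0.4 0.1 0 0 0 0" --pt "-0.5 0.13 0 0 0 0" --pt "-0.58 0.15 0 0 0 0" --pt "-0.66 0.17 0 0 0 0" --pt "-0.73 0.19 0 0 0 0"

```text
time: 11.95
tool_pos: [0.5704, -0.0024, 0.0486]
ee_rot: [-0.0, 0.992, -0.122, -0.0]
wrist_force: [-0.5, -0.9, -0.4]
gripper_width: 0.0241
```

```bash
python3 look.py b10
```

```text
11.95 [ 0.5704 -0.0024  0.0486] [-1.000e-04  9.925e-01 -1.223e-01 -5.000e-04] [-0.48 -0.86 -0.44] 0.024090924731226364
top [([240.0, 252.0], [0.5278, 0.0825, 0.0223]), ([269.0, 245.0], [0.5425, 0.0164, 0.014])]
side [([303.0, 296.0], [0.5252, 0.0837, 0.0226]), ([311.0, 272.0], [0.5389, 0.0102, 0.0178]), ([264.0, 270.0], [0.6499, 0.0415, 0.0196])]
```

View pics/b10.png

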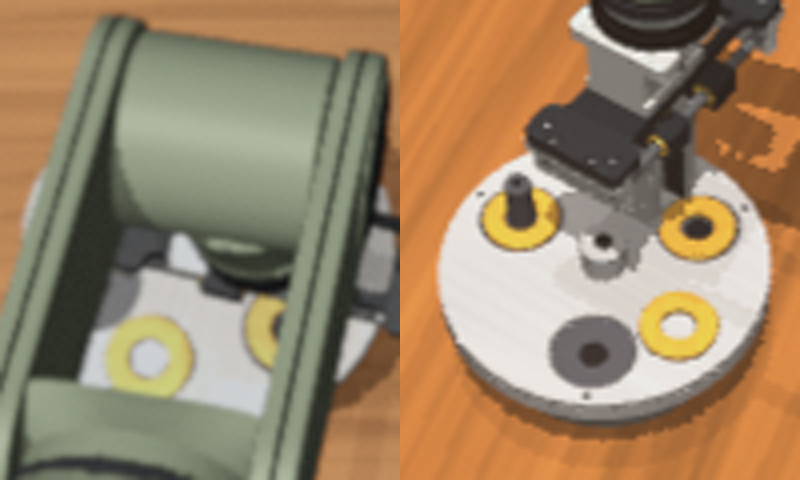

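Washer_b is in seat_2: in the side crop (698,228) it shows the dark bore and rim line, like washer_c. Now I'll back off, lift and go behind washer_a.

Request:
send_rows --pt "0.16 -0.04 0 0 0 0" --pt "0.16 -0.04 0.5 0 0 0" --pt "0.16 -0.04 1.2 0 0 0" --pt "-0.2 0.2 1.2 0 0 2.0" --pt "-0.5 0.4 1.2 0 0 4.0" --pt "-0.9 0.7 1.2 0 0 6.0" --pt "-1.2 1.0 1.2 0 0 8.0" --pt "-1.51 1.22 1.2 0 0 10.0"

```text
time: 13.05
tool_pos: [0.4959, 0.0589, 0.1091]
ee_rot: [0.0, 0.95, 0.311, 0.0]
wrist_force: [-0.1, -0.1, -0.9]
gripper_width: 0.0239
```

Request:
send_rows --pt "0 0 0 0 0 0.26" --pt "0 0 0 0 0 0.26" --pt "0 0 -0.2 0 0 0.26" --pt "0 0 -0.4 0 0 0.26" --pt "0 0 -0.6 0 0 0.26" --pt "0 0 -0.7 0 0 0.26" --pt "0 0 -0.8 0 0 0.26" --pt "0 0 -0.8 0 0 0.26"

```text
time: 14.05
tool_pos: [0.4953, 0.0585, 0.0684]
ee_rot: [-0.0, 0.948, 0.319, -0.0]
wrist_force: [0.1, -0.1, 0.8]
gripper_width: 0.024
```

```bash
python3 look.py a1;  python3 - <<'E'
from h import *
q=read_state()["ee_rot"];print(2*np.degrees(np.arctan2(q[2],q[1])))
E
```

```text
14.05 [0.4953 0.0585 0.0684] [-2.000e-04  9.476e-01  3.194e-01 -3.000e-04] [ 0.06 -0.07  0.83] 0.02400380338904793
top [([262.0, 197.0], [0.6517, 0.036, 0.0238])]
side [([303.0, 296.0], [0.5266, 0.0842, 0.0218]), ([264.0, 269.0], [0.649, 0.041, 0.0201])]
37.24859748591503
```

Request:
send_rows --pt "0 0 -0.15 0 0 0" --pt "0 0 -0.28 0 0 0" --pt "0 0 -0.36 0 0 0" --pt "0 0 -0.39 0 0 0" --pt "0.1 0.08 -0.39 0 0 0" --pt "0.2 0.16 -0.39 0 0 0" --pt "0.3 0.23 -0.39 0 0 0" --pt "0.4 0.31 -0.39 0 0 0"

```text
time: 15.15
tool_pos: [0.516, 0.0743, 0.0494]
ee_rot: [0.0, 0.948, 0.319, -0.0]
wrist_force: [-0.5, -0.3, 0.4]
gripper_width: 0.0237
```

```bash
python3 look.py a2
```

```text
15.15 [0.516  0.0743 0.0494] [ 1.000e-04  9.476e-01  3.194e-01 -0.000e+00] [-0.52 -0.34  0.37] 0.023748785658054418
top [([262.0, 197.0], [0.6516, 0.0361, 0.0237])]
side [([294.0, 299.0], [0.5403, 0.0961, 0.0192]), ([264.0, 269.0], [0.6489, 0.0409, 0.0201])]
```

Request:
send_rows --pt "0.08 0.06 0 0 0 0" --pt "0.16 0.13 0 0 0 0" --pt "0.24 0.19 0 0 0 0" --pt "0.32 0.25 0 0 0 0" --pt "0.4 0.31 0 0 0 0" --pt "0.48 0.38 0 0 0 0" --pt "0.54 0.43 0 0 0 0" --pt "0.6 0.47 0 0 0 0"

```text
time: 16.25
tool_pos: [0.5458, 0.0977, 0.0492]
ee_rot: [-0.0, 0.948, 0.319, -0.0]
wrist_force: [0.0, -0.6, -0.5]
gripper_width: 0.024
```

```bash
python3 look.py a3
```

```text
16.25 [0.5458 0.0977 0.0492] [-0.      0.9476  0.3194 -0.    ] [ 0.02 -0.56 -0.46] 0.023960407702937225
top [([281.0, 249.0], [0.5342, -0.0087, 0.0122]), ([262.0, 197.0], [0.6513, 0.036, 0.0239])]
side [([277.0, 303.0], [0.572, 0.1224, 0.0165]), ([264.0, 269.0], [0.649, 0.0409, 0.0201])]
```

View pics/a3.png

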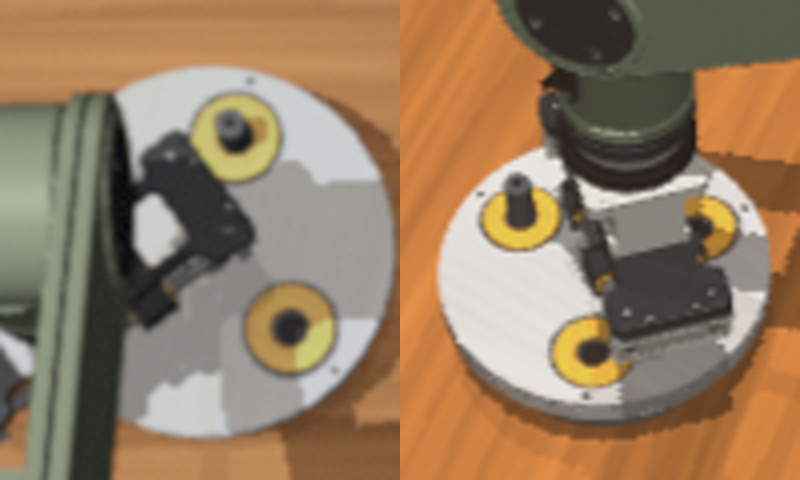

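Washer_a shows the dark bore in seat_1 at crop (592,352), and washer_b is whole in seat_2 at crop (290,328). I'll withdraw and measure with a clear view.

Request:
send_rows --pt "-0.12 -0.09 0 0 0 0" --pt "-0.2 -0.15 0.1 0 0 0" --pt "-0.2 -0.15 1.0 0 0 0" --pt "-0.2 -0.15 2.0 0 0 0" --pt "-0.6 -1.2 2.5 0 0 0" --pt "-1.0 -2.2 2.5 0 0 0" --pt "-1.4 -3.2 2.5 0 0 0" --pt "-1.8 -4.2 2.5 0 0 0"

```text
time: 17.35
tool_pos: [0.4546, -0.1141, 0.175]
ee_rot: [0.001, 0.948, 0.319, 0.001]
wrist_force: [0.0, -0.6, -0.4]
gripper_width: 0.0244
```

Request:
send_rows --pt "-0.2 -1.0 0 0 0 0" --pt "-0.4 -2.0 0 0 0 0" --pt "-0.6 -3.0 0 0 0 0" --pt "-0.8 -4.0 0 0 0 0" --pt "-1.0 -5.0 0 0 0 0" --pt "-1.0 -5.5 0 0 0 0" --pt "-1.0 -5.5 0 0 0 0" --pt "-1.0 -5.5 0 0 0 0"

```text
time: 18.35
tool_pos: [0.4053, -0.3865, 0.1743]
ee_rot: [-0.001, 0.948, 0.319, 0.0]
wrist_force: [-0.3, 1.4, 0.3]
gripper_width: 0.024
```

```bash
python3 look.py f1; python3 - <<'E'
from h import *
C=np.array([.588,.0523])
for n in("top","side"):
    c=cam(n);br,dk=masks(c)
    for z in(.0715,.0765): print(n,z,blobs(c,br,z,C))
E
```

```text
18.35 [ 0.4053 -0.3865  0.1743] [-5.000e-04  9.476e-01  3.194e-01  1.000e-04] [-0.34  1.38  0.3 ] 0.02403513142853354
top [([275.0, 245.0], [0.5433, 0.0044, 0.0239]), ([226.0, 233.0], [0.5691, 0.1152, 0.0239]), ([262.0, 197.0], [0.6516, 0.0361, 0.0237])]
side [([282.0, 303.0], [0.5664, 0.12, 0.0226]), ([308.0, 271.0], [0.541, 0.0093, 0.0228]), ([264.0, 269.0], [0.6488, 0.041, 0.02])]
top 0.0715 [([275.0, 245.0], [0.544, 0.0049, 0.0239]), ([226.0, 233.0], [0.5699, 0.1162, 0.024]), ([262.0, 197.0], [0.6529, 0.0367, 0.0239])]
top 0.0765 [([275.0, 245.0], [0.5433, 0.0044, 0.0238]), ([226.0, 233.0], [0.5691, 0.1152, 0.0239]), ([262.0, 197.0], [0.6517, 0.0361, 0.0238])]
side 0.0715 [([282.0, 303.0], [0.5679, 0.1169, 0.0227]), ([308.0, 271.0], [0.5425, 0.0058, 0.023]), ([264.0, 269.0], [0.651, 0.0376, 0.02])]
side 0.0765 [([282.0, 303.0], [0.5664, 0.12, 0.0226]), ([308.0, 271.0], [0.5411, 0.0093, 0.0229]), ([264.0, 269.0], [0.6491, 0.041, 0.02])]
```

View pics/f1.png

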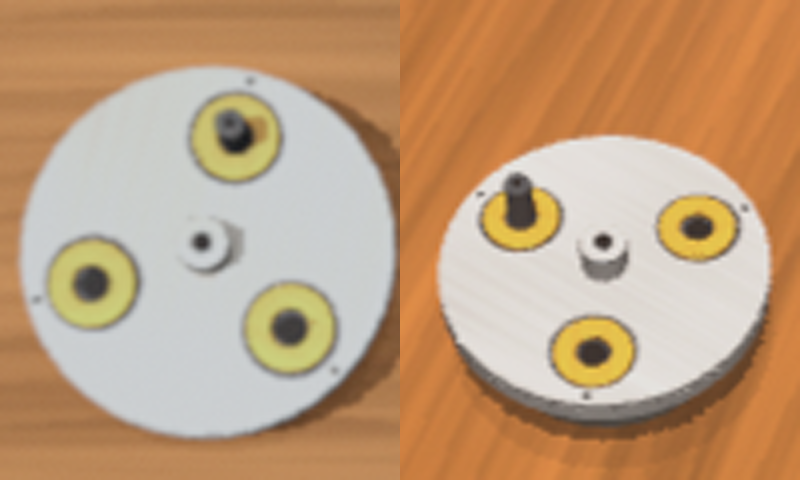

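All three washers look alike with an even dark rim. The two views agree at top height 71.5 mm (within about 2 mm) and disagree at 76.5 mm (about 5 mm), so both are home.

```bash
python3 -c "
from plant import *
print(hand_in())"
```

```text
the job is handed in; nothing more can be done
None
```

Both loose washers are in the empty seats and the job is handed in, with the arm clear of the carrier: washer_b in seat_2, washer_a in seat_1. I slid each one with the slightly opened fingertips and never pinched or lifted it. The last reading was about 18.4 s on the robot's clock, against the 45 s limit.

**Last checks:**
- **Washers home:** the clear view from both cameras shows each washer centred in its seat with an even dark rim, like washer_c. The two views agree to about 2 mm if the washer tops are at 71.5 mm (home), and disagree by about 5 mm if they are at 76.5 mm (on the face).
- **Left as it stood:** washer_c and its fitted pin read within about 1 mm of where they started. I did not re-check the tools, pinions and spare pin on the bench.

**What disagreed:** the real fingertips are about 23 mm higher than the reported TCP suggests. Because of this the first push went over washer_b without moving it. I then found the true height by lowering the tips gently onto the bare carrier face, at about 13 N at the end of that move.

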